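Dock two data loggers and close the locking lever

TASK

Slide both steel loggers down their channels of the sloped tray, without lifting them out, until each rests with its nose against the back stop. Then press the release button in the lever's grip and, keeping it pressed, swing the lever fully down so that the keeper bar drops into the loggers' necks; let go so that the button springs out again. Leave the other things on the bench where they stand.

Things in the scene. Friction and masses are not known exactly. Their poses are not given: they have to be found in the camera images.
- station: Docking station, fixed: white tray sloping 0.24 rad down away from the robot, on a grey base 270 x 300 mm, lever on its right. Frame tilted with the tray: origin on the tray floor's centre line, 78 mm above the table; +x down the slope, +y level left, +z square to the floor. Two channels at y = +30.5 and -30.5 mm, 47 wide between rails 8 high, from x = -135 mm (open upper end) to the stop.
- logger_a: Steel data logger, loose, 0.2 to 0.4 kg, lying in the left channel (station y = +30.5 mm). 100 mm long (own x), 40 wide, 30 high; origin under its middle, +x to its nose, down the slope. From the tail: body 60 long, 30 high; low narrow neck 20 long, 10 high; head 20 long, 24 high, with the flat nose.
- logger_b: Second logger, identical, in the right channel (station y = -30.5 mm). Each starts 40 to 80 mm short of the stop; friction holds it on the slope wherever it is left; about 1 to 4 N push it.
- logger_a_nose (a point): Centre of logger_a's flat nose face, 12 mm above the tray floor. Home against the stop it is at station x = +80 mm. Axes as logger_a.
- logger_b_nose (a point): The same point of logger_b.
- logger_a_tail (a point): Centre of logger_a's flat upper end face (the end to push), 15 mm above the tray floor.
- logger_b_tail (a point): The same point of logger_b.
- lever (a joint): Swing of the lever (rad). 0: raised, pointing to the robot, 0.80 rad above level; grows as it swings down: elevation = 0.80 - value; end stop at 0.88. Starts at 0 to 0.2. A ratchet (teeth at 0.30, 0.47, 0.64) stops it about 0.07 short of the next tooth unless the release button is in. With it in, it swings against friction of about 7 N at the button and stays where it is left.
- release (a joint): Travel of the release button (m) into the lever's grip: 0 out, 0.007 fully in; a spring (about 1 to 4 N) returns it. The ratchet is free beyond about 0.005.
- button (a point): Centre of the top face of the release button: aluminium pad 48 mm long, 24 wide, 13 proud of the black grip's top. Axes are the lever's: x along it from grip to pivot, y level, z square to the pad, outwards (pressed along -z, also the way the grip swings down). 190 mm from the pivot along the lever, and 26.5 mm (button out) or 19.5 mm (in) above the lever's centre line.
- pivot (a point): Lever's pivot, on its centre line, 100 mm above the table; hinge axis level, parallel to station y. Axes are the lever's. The lever lies in the plane station y = -165 mm; its black rubber grip is 115 mm long, 32 wide, 26 high, centred 187 mm from the pivot.
- bar (a point): Middle of the keeper bar's lower edge: steel bar 8 mm thick across both channels at station x = +50 mm. Linked to the lever: 36 mm above the tray floor with the lever up, 14 mm fully down. It drops into the necks of loggers that are home and jams on those about 6 to 34 mm short of home.
- beaker: Bystander: glass beaker 72 mm across, 85 high, origin under its centre.
- jar: Bystander: squat jar with a blue cap, 60 mm across, 75 high, origin under its centre.
- brush: Bystander: lab brush about 160 mm long, lying; origin under its middle.
- reader: Bystander: black reader box 100 x 65 x 26 mm, origin under its centre.
- stop (a point): Middle of the back stop's flat face at tray floor level: station x = +80 mm, y = 0. The stop is an aluminium wall 22 mm high across both channels. Axes as the station's.
Things that resemble listed ones, but are neither listed nor needed, are in the scene too. What is shaped like the logger_b but yellow is not meant.

How it is judged:
On the way, in this order (a step that is already met when the one before it is completed fails the run):
1. both loggers rest against the back stop while the lever is still up (x of each of logger_a_nose, logger_b_nose in the frame of station above 0.076 m and z of each of logger_a_nose, logger_b_nose in the frame of station below 0.018 m and z of each of logger_a_tail, logger_b_tail in the frame of station below 0.021 m and value of joint lever below 0.27 rad), for 0.2 s.
2. the lever is swinging down with its release button pressed in, the loggers still home (value of joint release above 0.004 m and value of joint lever between 0.35 and 0.8 rad and x of each of logger_a_nose, logger_b_nose in the frame of station above 0.076 m and z of each of logger_a_nose, logger_b_nose in the frame of station below 0.018 m and z of each of logger_a_tail, logger_b_tail in the frame of station below 0.021 m), for 0.05 s.
At the end, for the whole second after the job is handed in: Both loggers lie flat in their channels with the nose within 4 mm of the back stop and at rest; the lever is within 0.05 rad of its lower end stop, the keeper bar is down in the necks (lower edge under 18 mm above the tray floor), and the release button has sprung back out (within 1.5 mm) (x of each of logger_a_nose, logger_b_nose in the frame of station above 0.076 m and z of each of logger_a_nose, logger_b_nose, bar in the frame of station below 0.018 m and z of each of logger_a_tail, logger_b_tail in the frame of station below 0.021 m and value of joint lever above 0.83 rad and value of joint release below 0.0015 m and linear speed of each of logger_a, logger_b below 0.02 m/s); the robot touches nothing.
It fails at once if a logger is lifted out of its channel (z of any of logger_a, logger_b in the frame of station above 0.025 m).
It fails at once if a bystander is moved by more than 40 mm (distance of any of beaker, jar, brush, reader from where it was at the start of the episode above 0.04 m).
It also fails if it takes over 54 s, if anything falls off the work surface, if the arm or the gripper's body presses on something with over 40 N, if the wrist force passes 120 N, or if a joint passes its speed limit or range.

ROBOT

A 6-joint arm with a two-finger parallel gripper is mounted at the origin on the work surface. World frame = base frame: x ahead of the robot, y to its left, z up, the work surface at z = 0. Lengths are in m, angles in rad, forces in N, time in s.
With the tool pointing down it reaches from about 0.375 to 0.9 m from the base axis. Payload 3.1 kg.
Tool frame: the origin (TCP) lies at the centre of the arm's flange, where the gripper is bolted on; the fingertips stand 173 mm ahead of it and the grasp point (between the pads) lies 155 mm ahead of it; z points along the fingers, x is the direction in which the jaws open and shut, and the axes are right-handed (so a half turn about z gives the same grasp; the last joint's range is limited). The gripper opens to 85 mm and grips with 20 to 120 N. Pads are 22 mm wide; open, the fingers measure 114 mm over their backs; the gripper's body (76 mm by 85 mm) begins 54 mm behind the grasp point. The pads swing forward as they close: fully open they stand 13 mm farther back than shut.
Start: joints at [1.075, 0.527, 1.433, -0, 1.181, -0.178], TCP at [0.195, 0.594, 0.405] pointing down, gripper open.
Joint ranges: [-3.08, 3.08], [-0.75, 2.2], [0.22, 2.44], [-1.43, 4.57], [0, 2.65], [-2.85, 2.85]. Speed limits (rad/s): [2.79, 2.79, 3.14, 3.14, 3.14, 3.14].

INTERFACE

Orientations are given as a unit quaternion [x, y, z, w].
In Python, from station import manip gives the robot as it stands.
- The arm moves only by the shell command python3 -m jog 'ROWS' [OPENING] [FORCE]. ROWS is JSON, a list that holds one entry, the list of rows, each a list of 4 numbers: the shift along the world's x, y, z in mm, then the turn about the world's z in degrees. A call has exactly 8 rows; each row shifts and turns the commanded pose from where the row before left it; what a row does not reach is not made up. A row lasts 1/8 s, in which the tool goes at most 62.5 mm and 10.7 degrees, less where a joint would pass 70% of its speed; a pose out of reach is approached as far as the arm can. A call is refused whole if a number of a shift passes 62.5 or a number of a turn 10.7, either way. A call with a gripper value outside its range is refused whole. OPENING is the opening in per cent of the stroke, from 0 (shut) to 100 (fully open), set as the call begins (- or left out, the last holds). The fingers move at their own pace and stop on an object; FORCE is the grip in N (left out, the last holds). Time passes only in rows, so rows that do not move let the fingers close, or fill a call up. It gives the time, the measured TCP pose, the force and the opening at its end, in the units of the state.
- manip.sense(): the state, without advancing time (a new reading comes with each control period).
- manip.snapshot(name): name is "side" or "top"; returns the picture (384x512x3 uint8, red, green, blue); there is no depth.
- manip.camera_info(name): a dict with "fx", "fy", "cx", "cy" (pixels), "R" (3x3) and "t" (3): a world point X has camera coordinates R X + t. Camera axes: x right, y down, z forward; pixel columns grow to the right and rows downward; lengths in m; the calibration is good to about 2 mm. A picture is of the moment at which its call begins. camera_info takes no time and is no camera call.
- manip.sign_off(): hands the job in, once; it reports no verdict.
The state is a dict: "t": time; "q": joint angles; "qd": joint speeds; "tau": joint torques, N m; "tcp_pos": TCP position; "tool_rot": TCP orientation; "force": force on the tool from outside, world axes, zero at the start; "ft_torque": the same for the moment, N m; "finger_gap": opening from 0.0 (shut) to 1.0 (fully open).
Only numpy, scipy, OpenCV 4.12 (cv2) and the standard library are available. Lean on these libraries where they do the work, as an engineer would, in place of code of your own. Each camera call takes 0.05 s, during which the arm holds its last target. There are 200 camera calls.

## Working session

There is one attempt and no reset: what is moved stays moved. The work goes in short steps, Python scripts to look and compute and a shell command to move; the robot and the scene stay as the last step left them, time stands still between calls to the robot, and variables do not carry over. Pictures are saved under pics/ and viewed, about 8 in all and at most 12, crops included, and the job is handed in when it is done.

```bash
ls; mkdir -p pics; python3 - <<'E'
from station import manip
import cv2,json
for n in("side","top"):
    cv2.imwrite(f"pics/{n}0.png",manip.snapshot(n)[:,:,::-1]); c=manip.camera_info(n); print(n,c)
s=manip.sense();print(s)
E
```

```text
pics
side {'fx': 380.5239269756423, 'fy': 380.5239269756423, 'cx': 255.70831515550026, 'cy': 189.32008808499643, 'R': array([[ 0.79587   , -0.60535939, -0.01144289],
       [-0.3774087 , -0.48122611, -0.79119157],
       [ 0.47344863,  0.63400428, -0.61146133]]), 't': array([-0.43087918,  0.30569813,  1.12579851])}
top {'fx': 484.91920142023565, 'fy': 484.91920142023565, 'cx': 249.18914910478193, 'cy': 188.25376581280747, 'R': array([[-0.00853014, -0.9999586 , -0.00316735],
       [-0.99570173,  0.00878586, -0.09220019],
       [ 0.0922242 ,  0.00236725, -0.99573545]]), 't': array([-0.05004922,  0.52236612,  1.57477908])}
{'t': 0.1, 'q': array([ 1.07448623e+00,  5.28368942e-01,  1.43377212e+00, -1.12910559e-06,
        1.18142123e+00, -1.78493681e-01]), 'qd': array([ 2.89413367e-03, -1.93653466e-03, -2.33172520e-03,  2.10329949e-05,
        3.38524506e-04,  1.65693586e-03]), 'tau': array([-3.75279183e-05, -4.43302989e+01, -1.78585231e+01, -2.01287162e-04,
        3.90907735e-03, -5.33439660e-06]), 'tcp_pos': array([0.19512587, 0.59343215, 0.40383442]), 'tool_rot': array([ 8.10089933e-01,  5.86304810e-01, -8.87406025e-04,  4.27054307e-04]), 'force': array([ 0.85424599, -0.53292313,  0.39110601]), 'ft_torque': array([-0.04816051, -0.02026118, -0.02036386]), 'finger_gap': 1.0016168160037915}
```

View pics/top0.png

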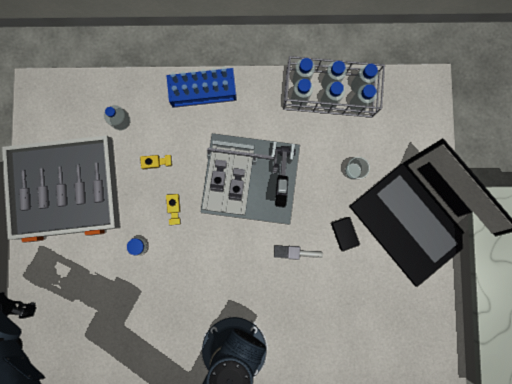

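View pics/side0.png

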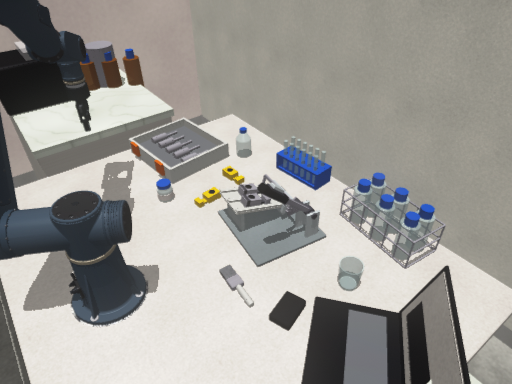

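Top view: the station base spans about (211,134)–(300,144)–(291,223)–(202,213). The loggers are near (217,180) and (237,185), and the lever grip is near (282,190). I'll zoom both views.

```bash
python3 - <<'E'
import cv2
a=cv2.imread("pics/top0.png")[125:230,195:307]
cv2.imwrite("pics/c1.png",cv2.resize(a,None,fx=5.6,fy=5.6,interpolation=cv2.INTER_CUBIC))
a=cv2.imread("pics/side0.png")[165:265,205:335]
cv2.imwrite("pics/c2.png",cv2.resize(a,None,fx=6,fy=6,interpolation=cv2.INTER_CUBIC))
E
```

```text
(no output)
```

View pics/c1.png

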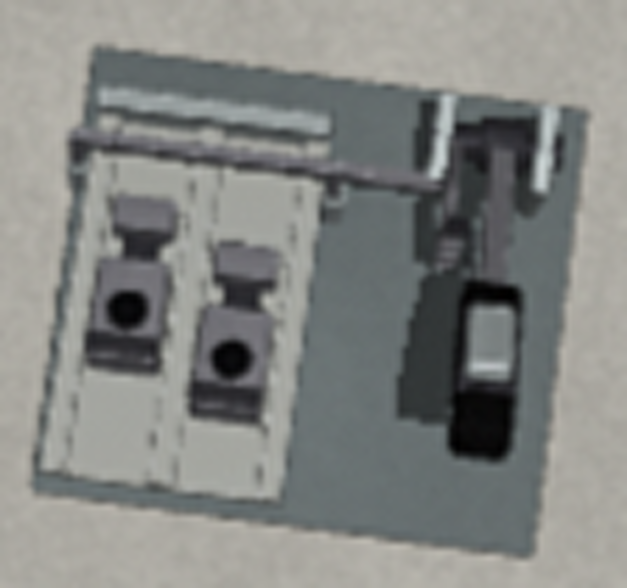

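View pics/c2.png

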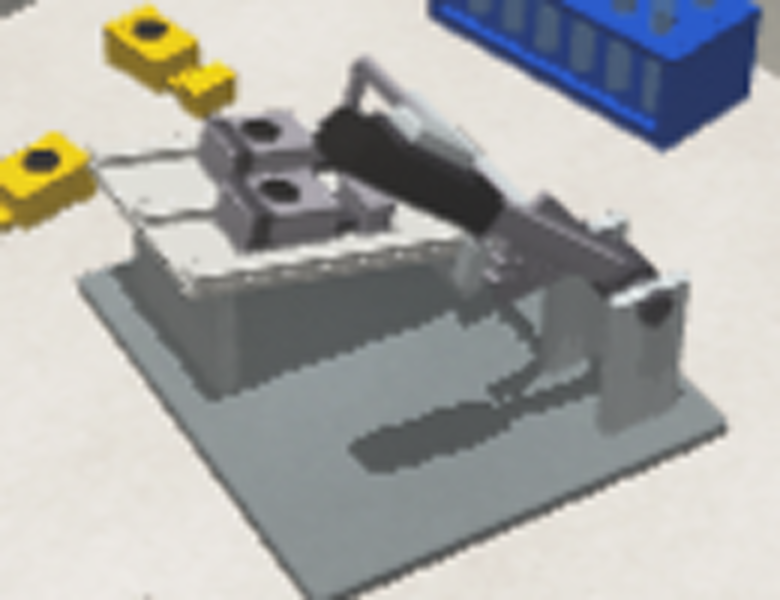

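```bash
cat > h.py <<'E'
import numpy as np
from station import manip
def ray(n,u,v):
    c=manip.camera_info(n);R=c["R"];o=-R.T@c["t"]
    d=R.T@np.array([(u-c["cx"])/c["fx"],(v-c["cy"])/c["fy"],1]);return o,d
def cast(n,u,v,z):
    o,d=ray(n,u,v);return o+d*(z-o[2])/d[2]
def top(u,v,z): return cast("top",195+(u+.5)/5.6-.5,125+(v+.5)/5.6-.5,z)
def side(u,v,z): return cast("side",205+(u+.5)/6-.5,165+(v+.5)/6-.5,z)
def proj(n,X):
    c=manip.camera_info(n);p=c["R"]@X+c["t"];return np.array([c["fx"]*p[0]/p[2]+c["cx"],c["fy"]*p[1]/p[2]+c["cy"]])
E
python3 - <<'E'
from h import *
np.set_printoptions(precision=4,suppress=True)
B=[top(*p,.008) for p in((95,47),(588,108),(530,557),(35,490))]
print(B,[np.linalg.norm(B[i]-B[i-3]) for i in range(4)])
S=np.array([80,0,22]);s,c=np.sin(.24),np.cos(.24)
def flat(x,z): return np.array([x*c+z*s, 78-x*s+z*c])/1000
P=top(213,121,flat(80,22)[1]);Q=top(162,484,flat(-135,0)[1])
d=P-Q;print("stop",P,"front",Q,"dist",np.hypot(*d[:2]),"want",flat(80,22)[0]-flat(-135,0)[0],"yaw axis",np.arctan2(d[1],d[0]))
for e in((B[0]-B[3]),(B[1]-B[2])): print("yaw",np.arctan2(e[1],e[0]))
for e in((B[0]-B[1]),(B[3]-B[2])): print("yaw",np.arctan2(-e[0],e[1]))
E
```

```text
[array([0.7114, 0.0706, 0.008 ]), array([ 0.6715, -0.225 ,  0.008 ]), array([ 0.4033, -0.1859,  0.008 ]), array([0.4454, 0.1065, 0.008 ])] [np.float64(0.2982822864563987), np.float64(0.2710408227167867), np.float64(0.29542758847589884), np.float64(0.2683706279417909)]
stop [ 0.6526 -0.0028  0.0804] front [0.4436 0.0256 0.1101] dist 0.21086560006921073 want 0.21406712237458334 yaw axis -0.13465473073936463
yaw -0.13419137847628015
yaw -0.1447657762231088
yaw -0.13397173591935635
yaw -0.14295683941533951
```

```bash
cat >> h.py <<'E'
yaw=-.138;O=np.array([.572,.0081,.078]);s,c=np.sin(.24),np.cos(.24)
f=np.array([np.cos(yaw),np.sin(yaw),0]);l=np.array([-f[1],f[0],0]);k=np.array([0,0,1.])
RS=np.array([f*c-k*s,l,f*s+k*c])   # rows = station axes
def st(X): return RS@(X-O)*1000
def w(x,y,z): return O+RS.T@np.array([x,y,z])/1000
def hit(n,u,v,z):  # ray on station plane z mm
    if n=="top":u,v=195+(u+.5)/5.6-.5,125+(v+.5)/5.6-.5
    else:u,v=205+(u+.5)/6-.5,165+(v+.5)/6-.5
    o,d=ray(n,u,v);nn=RS[2];return st(o+d*((z/1000-nn@(o-O))/(nn@d)))
piv=None
def lev(q,al,up,px): # point on lever: al from pivot, up off centre line, px pivot station-horizontal x (m)
    e=.8-q; return O*[1,1,0]+f*(px-np.cos(e)*al-0+np.sin(e)*-0)+l*-.165+k*(.1+al*np.sin(e))+up*(k*np.cos(e)+f*np.sin(e))
E
python3 - <<'E'
from h import *
np.set_printoptions(precision=1,suppress=True)
for nm,ps in dict(a_tail=[(87,331),(158,347)],b_tail=[(192,385),(267,396)]).items(): print(nm,[hit("top",*p,30) for p in ps])
for nm,ps in dict(a_nose=[(115,197),(178,202)],b_nose=[(218,243),(280,255)]).items(): print(nm,[hit("top",*p,24) for p in ps])
for nm,ps in dict(a_tailbot=[(85,360),(155,372)],b_tailbot=[(190,408),(260,422)]).items(): print(nm,[hit("top",*p,0) for p in ps])
print("side b tail top",hit("side",218,180,30),hit("side",250,207,30))
# button: intersect top and side rays with lever plane y=-165
def pl(n,u,v):
    if n=="top":u,v=195+(u+.5)/5.6-.5,125+(v+.5)/5.6-.5
    else:u,v=205+(u+.5)/6-.5,165+(v+.5)/6-.5
    return ray(n,u,v)
o1,d1=pl("top",490,338);o2,d2=pl("side",440,137)
A=np.stack([d1,-d2],1);t=np.linalg.lstsq(A,o2-o1,rcond=None)[0]
X1,X2=o1+d1*t[0],o2+d2*t[1];print("button",X1*1000,X2*1000);X=(X1+X2)/2
print("left off",(X-O)@l,"fwd",(X-O)@f)
# pivot: side pixel of hinge dia on right upright (655,308) & top mid (492,132)
print("pivot top",[(top(492,v,.1)-O)@f for v in(132,)],(top(492,132,.1)-O)@l)
E
```

```text
a_tail [array([-60.3,  51.4,  30. ]), array([-64.2,  11.2,  30. ])]
b_tail [array([-83.6, -10.5,  30. ]), array([-84.3, -52.2,  30. ])]
a_nose [array([23.4, 48.6, 24. ]), array([25.2, 12.9, 24. ])]
b_nose [array([  3.7, -12.9,  24. ]), array([  1.3, -48.4,  24. ])]
a_tailbot [array([-67.3,  53. ,   0. ]), array([-69. ,  12.9,  -0. ])]
b_tailbot [array([-87.4,  -9.5,   0. ]), array([-90.3, -49.5,  -0. ])]
side b tail top [-96.1 -15.3  30. ] [-91.1 -44.1  30. ]
button [ 510.5 -149.   240.1] [ 512.9 -150.6  240.5]
left off -0.16468999815419588 fwd -0.03800865037251664
pivot top [np.float64(0.0919254272655541)] -0.15800420198072995
```

```bash
python3 -m jog '[[[22,-47,0,1.3],[22,-47,0,1.3],[22,-47,0,1.3],[22,-47,0,1.3],[22,-47,0,1.3],[22,-47,0,1.3],[22,-47,0,1.3],[22,-47,0,1.2]]]' 54; python3 -m jog '[[[23,-48,0,0],[23,-48,0,0],[23,-48,0,0],[23,-50,0,0],[0,0,-25,0],[0,0,-25,0],[0,0,-20,0],[0,0,0,0]]]'
```

```text
t: 1.1
tcp_pos: [0.3716, 0.2161, 0.4046]
tool_rot: [0.754, 0.657, -0.0, -0.0]
force: [0.1, 1.5, -0.2]
finger_gap: 0.541
t: 2.1
tcp_pos: [0.4627, 0.0237, 0.3334]
tool_rot: [0.754, 0.657, -0.001, -0.002]
force: [-0.0, -0.1, -0.0]
finger_gap: 0.54
```

```bash
python3 -m jog '[[[0,0,-20,0],[0,0,-20,0],[0,0,-5,0],[0,0,0,0],[0,0,0,0],[0,0,0,0],[0,0,0,0],[0,0,0,0]]]'; python3 - <<'E'
from h import *
import cv2
a=manip.snapshot("side")[130:270,180:330,::-1]; b=manip.snapshot("top")[125:265,185:317,::-1]
cv2.imwrite("pics/m1.png",np.hstack([cv2.resize(a,(450,420),interpolation=2),cv2.resize(b,(396,420),interpolation=2)])[:,:800])
E
```

```text
t: 3.1
tcp_pos: [0.4633, 0.0237, 0.2899]
tool_rot: [0.754, 0.657, 0.0, 0.0]
force: [-0.3, 0.0, -0.1]
finger_gap: 0.539
```

View pics/m1.png

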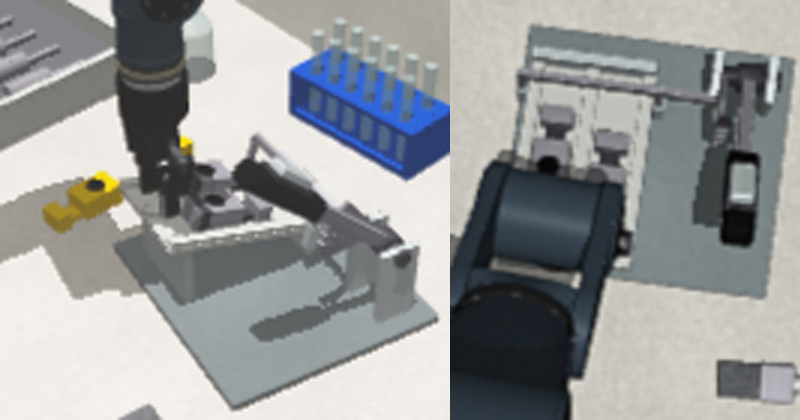

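The side view shows the two fingers standing in the tray just behind logger_b's tail, clear of the lever. Now I'll push down the slope.

```bash
python3 -m jog '[[[8,-1.1,-2,0],[8,-1.1,-2,0],[8,-1.1,-2,0],[8,-1.1,-2,0],[8,-1.1,-2,0],[8,-1.1,-2,0],[8,-1.1,-2,0],[0,0,0,0]]]';  python3 -m jog '[[[3.8,-0.5,-1,0],[3.8,-0.5,-1,0],[3.8,-0.5,-1,0],[0,0,0,0],[0,0,0,0],[0,0,0,0],[0,0,0,0],[0,0,0,0]]]'
```

```text
t: 4.2
tcp_pos: [0.5205, 0.0157, 0.2755]
tool_rot: [0.754, 0.657, 0.001, 0.001]
force: [-0.5, 0.7, -0.3]
finger_gap: 0.538
t: 5.2
tcp_pos: [0.5308, 0.0144, 0.2728]
tool_rot: [0.754, 0.657, 0.0, 0.0]
force: [-0.8, 0.1, -0.4]
finger_gap: 0.539
```

```bash
python3 -m jog '[[[1.9,-0.3,-0.5,0],[1.9,-0.3,-0.5,0],[1.9,-0.3,-0.5,0],[1.9,-0.3,-0.5,0],[1.9,-0.2,-0.5,0],[0,0,0,0],[0,0,0,0],[0,0,0,0]]]';   python3 - <<'E'
from h import *
import cv2
a=manip.snapshot("side")[130:270,180:330,::-1]; b=manip.snapshot("top")[125:265,185:317,::-1]
cv2.imwrite("pics/m2.png",np.hstack([cv2.resize(a,(450,420),interpolation=2),cv2.resize(b,(396,420),interpolation=2)])[:,:800])
E
```

```text
t: 6.2
tcp_pos: [0.5404, 0.013, 0.2702]
tool_rot: [0.754, 0.657, 0.0, 0.0]
force: [-1.5, 0.0, 0.2]
finger_gap: 0.534
```

View pics/m2.png

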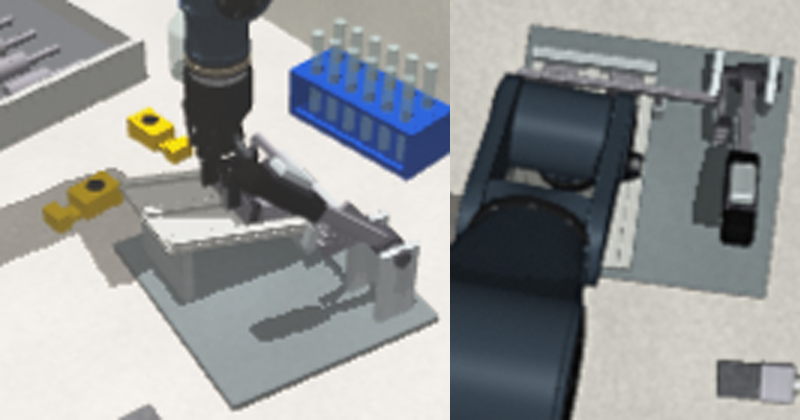

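Both loggers are being pushed ahead of the fingers, flat in their channels. I'll go on until the force rises.

```bash
python3 -m jog '[[[1,-0.1,-0.2,0],[1,-0.1,-0.3,0],[1,-0.1,-0.2,0],[1,-0.1,-0.3,0],[0,0,0,0],[0,0,0,0],[0,0,0,0],[0,0,0,0]]]';python3 -m jog '[[[1,-0.1,-0.2,0],[1,-0.1,-0.3,0],[1,-0.1,-0.2,0],[0,0,0,0],[0,0,0,0],[0,0,0,0],[0,0,0,0],[0,0,0,0]]]'
```

```text
t: 7.3
tcp_pos: [0.5442, 0.0127, 0.2692]
tool_rot: [0.754, 0.657, 0.0, 0.0]
force: [-2.8, 0.1, 1.1]
finger_gap: 0.539
t: 8.3
tcp_pos: [0.5468, 0.0125, 0.2685]
tool_rot: [0.754, 0.657, -0.0, -0.0]
force: [-5.7, 0.8, 5.5]
finger_gap: 0.539
```

```bash
python3 -m jog '[[[1,-0.1,0,0],[1,-0.1,0,0],[0,0,0,0],[0,0,0,0],[0,0,0,0],[0,0,0,0],[0,0,0,0],[0,0,0,0]]]';python3 -c "
from h import *
s=manip.sense();print(s['force'],s['ft_torque'],s['tcp_pos'])"
```

```text
t: 9.3
tcp_pos: [0.5476, 0.0124, 0.2685]
tool_rot: [0.754, 0.657, -0.002, -0.002]
force: [-8.1, -0.6, 8.1]
finger_gap: 0.541
[-8.08432719 -0.6412289   8.10472778] [-0.11723373  1.29014754 -0.07817724] [0.54763007 0.01238036 0.26847381]
```

```bash
python3 -m jog '[[[-10,1.3,2.4,0],[-20,2.6,5,0],[-20,2.6,5,0],[0,0,40,0],[0,0,50,0],[-30,0,50,0],[-30,60,10,0],[0,62,0,0]]]' 20; python3 -m jog '[[[0,62,0,0],[0,62,0,0],[0,0,0,0],[0,0,0,0],[0,0,0,0],[0,0,0,0],[0,0,0,0],[0,0,0,0]]]' 0;  python3 - <<'E'
from h import *
import cv2
S=manip.snapshot("side");T=manip.snapshot("top")
cv2.imwrite("pics/s3.png",S[:,:,::-1]);cv2.imwrite("pics/t3.png",T[:,:,::-1])
a=cv2.resize(S[165:265,205:335,::-1],None,fx=3,fy=3,interpolation=2);b=cv2.resize(T[125:230,195:275,::-1],None,fx=5,fy=5,interpolation=2)
o=np.zeros((525,790,3),np.uint8);o[:300,:390]=a;o[:525,390:]=b;cv2.imwrite("pics/m3.png",o)
E
```

```text
t: 10.3
tcp_pos: [0.441, 0.1364, 0.4319]
tool_rot: [0.755, 0.655, 0.003, 0.002]
force: [1.5, -0.1, -0.2]
finger_gap: 0.201
t: 11.3
tcp_pos: [0.4417, 0.2595, 0.4302]
tool_rot: [0.755, 0.656, 0.0, 0.0]
force: [-0.2, 0.5, 0.2]
finger_gap: -0.004
```

View pics/m3.png

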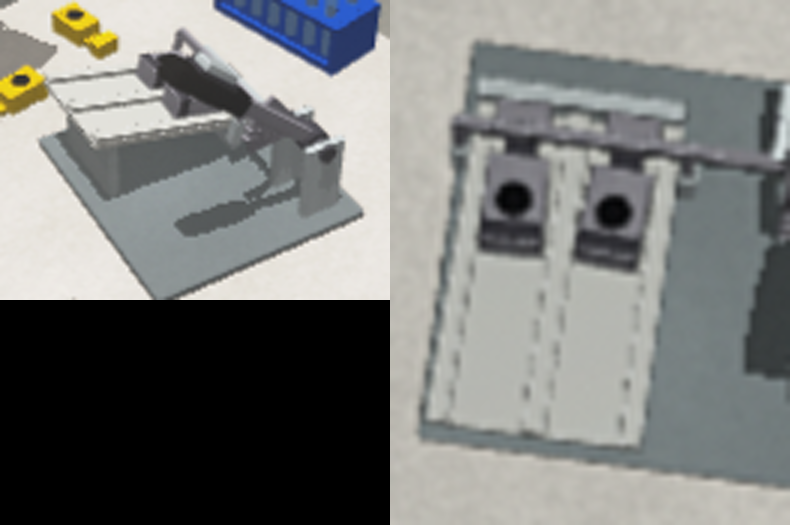

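Both loggers sit with noses at the stop: the heads are tucked under the bar and touch the stop edge at around (525,105) and (635,125), with the tails level. Next is the lever path.

```bash
python3 - <<'E'
from h import *
np.set_printoptions(precision=1,suppress=True)
prev=np.array([.4417,.2595,.4302])*1000
def tcp(q,up):
    return 1000*(lev(q,.19,up,.093)+f*.011+k*.173)
for q,up in [(.12,.07),(.12,.0295),(.12,.0195),(.12,.016)]+[(q,.0165) for q in(.2,.28,.36,.44,.52,.6,.68,.76,.84,.88,.92)]:
    p=tcp(q,up);print(q,up,p,p-prev);prev=p
E
```

```text
0.12 0.07 [ 549.6 -155.4  446.9] [ 107.9 -414.9   16.7]
0.12 0.0295 [ 524.4 -151.9  415.4] [-25.2   3.5 -31.5]
0.12 0.0195 [ 518.1 -151.   407.6] [-6.2  0.9 -7.8]
0.12 0.016 [ 515.9 -150.7  404.9] [-2.2  0.3 -2.7]
0.2 0.0165 [ 506.2 -149.3  393.9] [ -9.7   1.4 -11. ]
0.28 0.0165 [ 497.1 -148.1  381.7] [ -9.1   1.3 -12.2]
0.36 0.0165 [ 489.  -147.   368.9] [ -8.1   1.1 -12.9]
0.44 0.0165 [ 481.9 -146.   355.4] [ -7.1   1.  -13.5]
0.52 0.0165 [ 476.  -145.1  341.4] [ -6.    0.8 -14. ]
0.6 0.0165 [ 471.1 -144.5  326.9] [ -4.8   0.7 -14.4]
0.68 0.0165 [ 467.4 -144.   312.1] [ -3.7   0.5 -14.8]
0.76 0.0165 [ 464.9 -143.6  297.1] [ -2.5   0.3 -15. ]
0.84 0.0165 [ 463.6 -143.4  281.9] [ -1.3   0.2 -15.2]
0.88 0.0165 [ 463.4 -143.4  274.3] [-0.2  0.  -7.6]
0.92 0.0165 [ 463.5 -143.4  266.6] [ 0.1 -0.  -7.6]
```

```bash
python3 -m jog '[[[18,-40,20,0],[18,-55,10,0],[18,-55,0,0],[18,-55,0,0],[18,-55,0,0],[18,-55,0,0],[0,-55,0,0],[0,-45,0,0]]]'; python3 -m jog '[[[0,0,-13,0],[-12,2,-16,0],[-13,1.5,-16,0],[0,0,0,0],[0,0,0,0],[0,0,0,0],[0,0,0,0],[0,0,0,0]]]';  python3 - <<'E'
from h import *
import cv2
S=manip.snapshot("side");T=manip.snapshot("top")
o=np.hstack([cv2.resize(S[145:265,225:335,::-1],(440,480),interpolation=2),cv2.resize(T[125:245,235:325,::-1],(360,480),interpolation=2)]);cv2.imwrite("pics/m4.png",o)
E
```

```text
t: 12.4
tcp_pos: [0.5495, -0.1573, 0.4599]
tool_rot: [0.755, 0.656, -0.0, 0.0]
force: [-0.3, -0.5, -0.2]
finger_gap: -0.002
t: 13.4
tcp_pos: [0.5248, -0.1514, 0.4153]
tool_rot: [0.754, 0.657, 0.0, 0.0]
force: [0.6, 1.5, 0.5]
finger_gap: 0.001
```

View pics/m4.png

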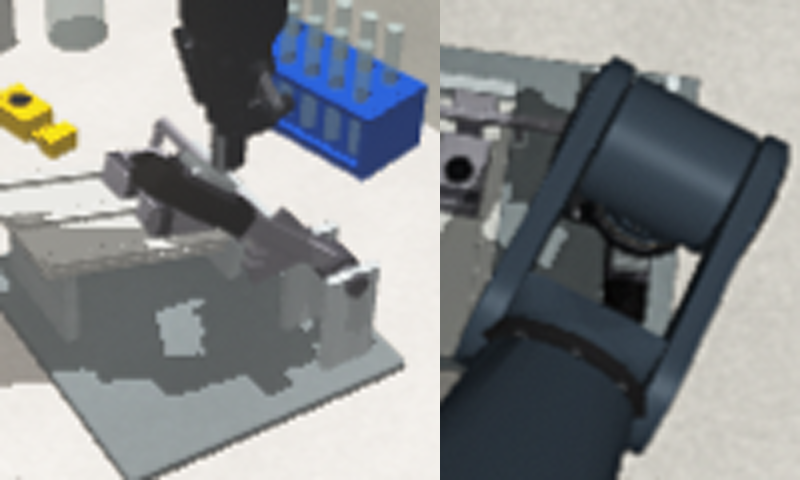

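The closed fingertips at (230,165) stand just above the button pad, in line with the lever. I'll press it in.

```bash
python3 -m jog '[[[-2,0.3,-2.6,0],[-2,0.3,-2.6,0],[-2.2,0.3,-2.6,0],[-1,0.1,-1.3,0],[-1,0.1,-1.3,0],[0,0,0,0],[0,0,0,0],[0,0,0,0]]]'
```

```text
t: 14.5
tcp_pos: [0.5163, -0.1506, 0.4055]
tool_rot: [0.754, 0.657, 0.0, 0.001]
force: [0.8, 0.9, 6.2]
finger_gap: -0.0
```

```bash
python3 -m jog '[[[-5,0.7,-5.5,0],[-5,0.7,-5.5,0],[-4.5,0.7,-6,0],[-4.5,0.6,-6,0],[-4,0.6,-6.5,0],[0,0,0,0],[0,0,0,0],[0,0,0,0]]]'; python3 - <<'E'
from h import *
import cv2
S=manip.snapshot("side");cv2.imwrite("pics/m5.png",cv2.resize(S[145:265,225:335,::-1],(660,600)[:2] and (550,600),interpolation=2))
E
```

```text
t: 15.5
tcp_pos: [0.4933, -0.1473, 0.3754]
tool_rot: [0.754, 0.657, -0.0, 0.0]
force: [-1.0, -0.8, 5.0]
finger_gap: -0.001
```

View pics/m5.png

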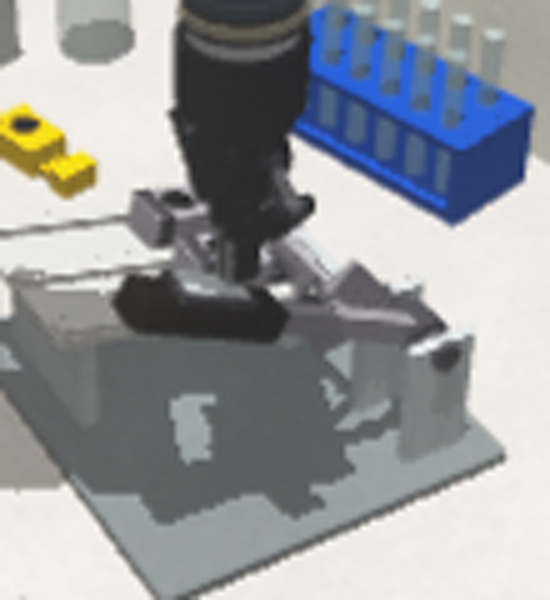

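```bash
python3 - <<'E'
from h import *
np.set_printoptions(precision=0,suppress=True)
for q in(.12,.25,.35,.45,.55,.65):
    g=lambda al,up:(proj("side",lev(q,al,up,.093))-[225,145])*5
    print(q,"far end top",g(.2445,.013),"bot",g(.2445,-.013),"near end bot",g(.1295,-.013),"btn in",g(.19,.0195), "pivot",g(0,0))
tip=manip.sense()["tcp_pos"]-[0,0,.173];print("tip",(proj("side",tip)-[225,145])*5, "back edge",(proj("side",tip-.011*f)-[225,145])*5)
E
```

```text
0.12 far end top [188. 207.] bot [164. 244.] near end bot [290. 290.] btn in [256. 223.] pivot [425. 320.]
0.25 far end top [159. 252.] bot [139. 289.] near end bot [278. 313.] btn in [232. 256.] pivot [425. 320.]
0.35 far end top [140. 287.] bot [123. 324.] near end bot [271. 330.] btn in [216. 282.] pivot [425. 320.]
0.45 far end top [124. 322.] bot [112. 358.] near end bot [265. 347.] btn in [203. 308.] pivot [425. 320.]
0.55 far end top [113. 356.] bot [104. 391.] near end bot [261. 364.] btn in [192. 334.] pivot [425. 320.]
0.65 far end top [105. 389.] bot [100. 422.] near end bot [259. 379.] btn in [184. 360.] pivot [425. 320.]
tip [234. 272.] back edge [219. 278.]
```

The grip has swung to about 0.34 rad, past the first tooth's block, so the button is in. The tip sits on the pad's centre (240,275). I'll carry on along the arc.

```bash
python3 -m jog '[[[-4,0.5,-6.5,0],[-3.6,0.5,-6.8,0],[-3.6,0.5,-6.8,0],[-3.1,0.4,-7,0],[-3,0.4,-7,0],[-2.5,0.4,-7.2,0],[-2.4,0.3,-7.2,0],[-2,0.3,-7.4,0]]]'; python3 -m jog '[[[-1.8,0.2,-7.4,0],[-1.4,0.2,-7.5,0],[-1.2,0.2,-7.5,0],[-0.8,0.1,-7.6,0],[-0.6,0,-7.6,0],[0,0,-5,0],[0,0,0,0],[0,0,0,0]]]'
```

```text
t: 16.55
tcp_pos: [0.4689, -0.1439, 0.3193]
tool_rot: [0.754, 0.657, -0.0, -0.0]
force: [-2.2, -0.7, 6.1]
finger_gap: -0.001
t: 17.55
tcp_pos: [0.463, -0.143, 0.2785]
tool_rot: [0.754, 0.657, -0.0, 0.0]
force: [-5.2, 0.9, 22.2]
finger_gap: -0.0
```

Stalled at 22 N, with TCP height 0.2785 against 0.277 expected at the end stop. I'll lift off and check.

```bash
python3 -m jog '[[[0,0,10,0],[0,0,20,0],[0,0,50,0],[-20,0,55,0],[-20,20,40,0],[-10,60,0,0],[0,62,0,0],[0,62,0,0]]]'; python3 -m jog '[[[0,62,0,0],[0,62,0,0],[0,62,0,0],[0,30,0,0],[0,0,0,0],[0,0,0,0],[0,0,0,0],[0,0,0,0]]]';  python3 - <<'E'
from h import *
import cv2
S=manip.snapshot("side");T=manip.snapshot("top")
o=np.hstack([cv2.resize(S[165:265,215:335,::-1],(456,380),interpolation=2),cv2.resize(T[125:235,200:300,::-1],(340,374),interpolation=2)[:380].copy() if 0 else cv2.resize(T[125:235,200:300,::-1],(344,380),interpolation=2)]);cv2.imwrite("pics/m6.png",o)
np.set_printoptions(precision=0,suppress=True)
for q in(.78,.88):
    for nm,al,up in(("far top",.2445,.013),("btn out",.19,.0265),("btn in",.19,.0195)):
        print(q,nm,(proj("side",lev(q,al,up,.093))-[215,165])*3.8)
E
```

```text
t: 18.55
tcp_pos: [0.4128, 0.0626, 0.4516]
tool_rot: [0.755, 0.656, 0.0, -0.0]
force: [0.7, 0.2, -1.0]
finger_gap: -0.002
t: 19.55
tcp_pos: [0.4135, 0.2759, 0.4518]
tool_rot: [0.755, 0.656, -0.0, 0.0]
force: [-1.3, -0.0, -0.9]
finger_gap: 0.001
0.78 far top [114. 250.]
0.78 btn out [173. 216.]
0.78 btn in [173. 222.]
0.88 far top [114. 272.]
0.88 btn out [171. 234.]
0.88 btn in [171. 240.]
```

View pics/m6.png

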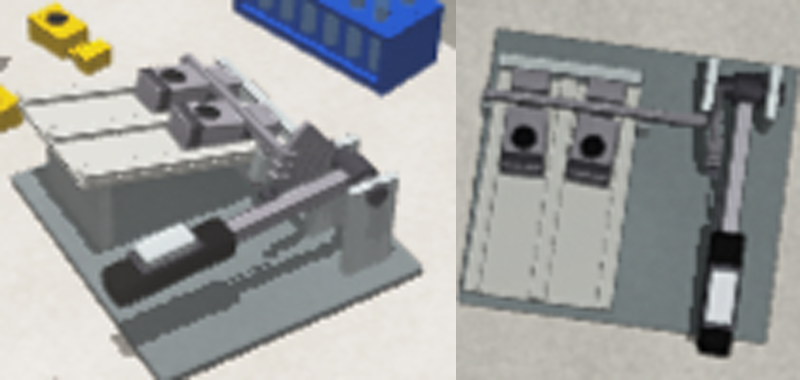

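The lever is down: its far end is at about (107,275), against (114,272) predicted for 0.88. The bar lies in both necks, the button stands proud, and the arm is clear. I'm handing in.

```bash
python3 -c "
from station import manip
print(manip.sign_off())"
```

```text
the job is handed in; nothing more can be done
None
```

The job is done and handed in at about 20 s of the 54 s allowed; the sign-off gave no verdict.

- **Loggers:** I pushed both down their channels at once with the half-open fingers until the force rose and the arm stalled at about 8 N. The picture afterwards showed both noses at the back stop and the loggers lying flat.
- **Lever:** I pressed the button with the closed fingertips and followed the lever's arc until it stalled at 22 N. The fingertips were then at the height expected at the end stop, to about 1.5 mm. A picture partway down put the lever near 0.34 rad, past where the ratchet would have stopped it with the button out.
- **Last picture:** The lever was at its lower end, about 8 enlarged pixels from the 0.88 rad prediction. The keeper bar was in both necks, the button stood proud, and the gripper was clear.
- **Not measured:** I judged the button's return and the bar's depth by eye only. I did not measure the bystanders again; no move went near them.

No check failed. My first estimates of the tail positions differed by up to about 10 mm between the two cameras, so I relied on contact force for the final push.

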